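# Square up and finish a stack of well plates

## Task

The teal well plate has been put down crooked on the grey plate in the stacking nest: nudge it, without lifting it off, until its skirt drops fully home over the grey plate. Then set the orange plate on top of the teal one, chamfered corners over chamfered corners, so that it too sits fully home and level, and let go. Leave the timer, the tape roll and the beaker where they are, and the grey plate in its nest.

Things in the scene. Friction and masses are not known exactly. Their poses are not given: they have to be found in the camera images.
- nest: Fixed slate-blue stacking nest, 130 mm (own x) x 96 mm, floor 6 mm thick, origin under its centre; fences up to 12 mm above the worktop hold the grey plate in place to about 1 mm, its chamfered end toward the nest's +x.
- base_plate_center (a point): Centre (half-way up) of the dark grey well plate lying in the nest, 6 mm above the worktop. The three plates are alike but for colour: 96 mm long (own x), 62 mm wide (own y), 23.5 mm high. The two corners at the +x end are cut off at 45 degrees (legs 12 mm), those at the -x end are square. About 0.3 kg.
- base_plate_deck (a point): Centre of the grey plate's top. On each plate the full outline ends at a ledge 18 mm up; above stands a deck with the wells, 5.5 mm high, set in 4.75 mm all round, chamfered likewise. The underside is hollow, 4.5 mm deep inside a 3 mm skirt that fits over the deck below with 1.75 mm play on each side; turned end for end it cannot drop on.
- middle_plate_center (a point): Centre (half-way up) of the teal plate, same shape and axes. Starts crooked on the grey one: 8 to 15 mm off toward the chamfered end, up to 6 mm sideways, twisted up to 0.15 rad, often tilted, chamfers toward chamfers. Home, it rests on the deck below, level, centre 19 mm above the grey plate's; not home it rides up to 4.5 mm higher. About 0.15 kg, slides at 1 to 2 N.
- third_plate_center (a point): Centre (half-way up) of the orange plate, same shape and axes (+x toward its chamfered end), lying right way up on the worktop at any heading up to 1.6 rad from straight ahead. Home, its centre is 19 mm above the teal plate's. About 0.12 kg; can be gripped from above across its 62 mm width.
- timer_mid (a point): Centre of the white bench timer lying on its back, 68 x 68 x 20 mm; a bystander.
- tape_mid (a point): Centre of the roll of green tape lying flat, 72 mm across, 19 mm high; a bystander.
- beaker_mid (a point): Centre (half-way up) of the small clear beaker, 55 mm across, 66 mm high; a bystander.

How it is judged:
On the way, in this order (a step that is already met when the one before it is completed fails the run):
1. the teal plate is fully home on the grey plate (z of middle_plate_center in the frame of base_plate_center between 0.0175 and 0.0205 m and horizontal distance between middle_plate_center and base_plate_center below 0.0033 m and angle between the x axis of middle_plate_center and the x axis of base_plate_center, either way round below 0.08 rad and angle between the z axis of middle_plate_center and the z axis of base_plate_center, either way round below 0.025 rad and angle between middle_plate_center's own z axis and vertical below 0.05 rad), for 0.2 s.
2. the orange plate is fully home on the teal plate (z of third_plate_center in the frame of middle_plate_center between 0.0175 and 0.0205 m and horizontal distance between third_plate_center and middle_plate_center below 0.0033 m and angle between the x axis of third_plate_center and the x axis of middle_plate_center, either way round below 0.08 rad and angle between the z axis of third_plate_center and the z axis of middle_plate_center, either way round below 0.025 rad and angle between third_plate_center's own z axis and vertical below 0.05 rad), for 0.2 s.
At the end, for the whole second after the job is handed in: The teal plate sits home on the grey one and the orange plate home on the teal one: each centre 17.5 to 20.5 mm above the one below and within 3.3 mm of it sideways, headings agreeing within 0.08 rad and tilts within 0.025 rad, chamfers over chamfers; the robot has let go (all of step 1 and all of step 2); the robot touches nothing.
It fails at once if the teal plate is lifted off the grey plate (more than about 7 mm above its crooked start) (z of middle_plate_center in the frame of base_plate_center above 0.031 m).
It fails at once if the grey plate leaves its nest (distance of base_plate_center from where it was at the start of the episode above 0.006 m).
It fails at once if the timer, tape roll or beaker is shifted by more than 20 mm (distance of any of timer_mid, tape_mid, beaker_mid from where it was at the start of the episode above 0.02 m).
It also fails if it takes over 67 s, if anything falls off the work surface, if the arm or the gripper's body presses on something with over 40 N, if the wrist force passes 120 N, or if a joint passes its speed limit or range.

## Robot

A 6-joint arm with a two-finger parallel gripper is mounted at the origin on a cart in front of the work surface, level with it; the furniture and walls round the work are solid. World frame = base frame: x ahead of the robot, y to its left, z up, the work surface at z = 0. Lengths are in m, angles in rad, forces in N, time in s.
With the tool pointing down it reaches from about 0.35 to 0.85 m from the base axis. Payload 8.1 kg.
Tool frame: the origin (TCP) lies between the finger pads; the fingertips stand 19 mm ahead of it and the grasp point (between the pads) is the TCP; z points along the fingers, x is the direction in which the jaws open and shut, and the axes are right-handed (so a half turn about z gives the same grasp; the last joint's range is limited). The gripper opens to 93 mm and grips with 3 to 60 N. Pads are 15 mm wide; open, the fingers measure 128 mm over their backs; the gripper's body (75 mm by 188 mm) begins 65 mm behind the grasp point.
Start: joints at [1.097, 0.13, 1.488, -0, 1.523, -0.085], TCP at [0.227, 0.555, 0.238] pointing down, gripper open.
Joint ranges: [-2.96, 2.96], [-0.89, 2.26], [0.02, 2.5], [-1.34, 4.48], [0, 2.73], [-2.66, 2.66]. Speed limits (rad/s): [2.39, 2.39, 2.79, 3.14, 3.14, 3.14].

## Interface

Orientations are given as a 3x3 rotation matrix whose columns are the frame's x, y, z axes.
In Python, from cell import state, capture, camera_info, sign_off gives the robot as it stands.
- The arm moves only by the tool drive_tool, never from a script. Its arguments are lists of equal length, an entry for each row: "linear": the shift along the world's x, y, z in mm, a list of three; "dr": the turn, a rotation vector about the world's x, y, z in rad, a list of three; "hand": the finger opening in mm, from 0 to 93. A call has 1 to 5 rows; each row shifts and turns the commanded pose from where the row before left it; what a row does not reach is not made up. A row lasts 1/8 s, in which the tool goes at most 62.5 mm and 10.7 degrees, less where a joint would pass 70% of its speed; a pose out of reach is approached as far as the arm can. A call with a gripper value outside its range is refused whole. The fingers move at their own pace and stop on an object; "squeeze" is the grip in N (left out, the last holds). Time passes only in rows, so rows that do not move let the fingers close. It gives the time, the measured TCP pose, the force and the opening at its end, in the units of the state.
- state(): the state, without advancing time (a new reading comes with each control period).
- capture(name): name is "scene" or "top" or "wrist"; returns the picture (420x560x3 uint8, red, green, blue); there is no depth.
- camera_info(name): a dict with "vertical_fov" (degrees; the focal length in pixels is half the picture's height over the tangent of half this angle, whatever the lens; pixels are square), "cx", "cy" (the principal point, pixels), "rvec" (rotation vector, rad) and "tvec" (3), from world to camera coordinates, as OpenCV has them. Camera axes: x right, y down, z forward; pixel columns grow to the right and rows downward; lengths in m; the calibration is good to about 2 mm. A picture is of the moment at which its call begins: read the wrist's pose just before it. camera_info takes no time and is no camera call; for the wrist camera it gives the pose at the moment of the call.
- sign_off(): hands the job in, once; it reports no verdict.
The state is a dict: "time": time; "joint_pos": joint angles; "qd": joint speeds; "joint_torque": joint torques, N m; "position": TCP position; "orientation": TCP orientation; "wrist_force": force on the tool from outside, world axes, zero at the start; "torque": the same for the moment, N m; "finger_gap": opening from 0.0 (shut) to 1.0 (fully open).
Only numpy, scipy, OpenCV 4.12 (cv2) and the standard library are available. Lean on these libraries where they do the work, as an engineer would, in place of code of your own. Each camera call takes 0.05 s, during which the arm holds its last target.

## Working session

There is one attempt and no reset: what is moved stays moved. The work goes in short steps, Python scripts to look and compute and a tool call to move; the robot and the scene stay as the last step left them, time stands still between calls to the robot, and variables do not carry over. Pictures are saved under pics/ and viewed, and the job is handed in when it is done.

Besides the shell and the picture viewer there is one more tool, called after "Request:" as a command line: name --argument value ..., lists and objects as JSON in quotes. drive_tool: Moves the arm, as the interface text tells. Its arguments: {"type":"object","properties":{"linear":{"type":"array","items":{"type":"array","items":{"type":"number"}}},"dr":{"type":"array","items":{"type":"array","items":{"type":"number"}}},"hand":{"type":"array","items":{"type":"number"}},"squeeze":{"type":"number"}},"required":["linear","dr","hand"]}

```bash
ls; mkdir -p pics
python3 - <<'E'
from cell import *
import cv2
s=state();print(s)
for n in ["scene","top","wrist"]:
    print(n,camera_info(n))
    cv2.imwrite(f"pics/{n}0.png",capture(n)[:,:,::-1])
E
```

```text
pics
{'time': 0.0, 'joint_pos': array([ 1.09662468e+00,  1.31166998e-01,  1.48925749e+00,  2.45899266e-06,
        1.52294479e+00, -8.54069114e-02]), 'qd': array([ 0.00066348,  0.00040475, -0.00026643, -0.00089183,  0.00061876,
       -0.00076048]), 'joint_torque': array([-4.08442338e-04, -5.59830594e+01, -4.91762781e+01,  7.67266843e-02,
        3.48916103e-02, -1.37436186e-04]), 'position': array([0.22717666, 0.55477993, 0.23659586]), 'orientation': array([[ 3.79045013e-01,  9.25377878e-01, -8.13393820e-04],
       [ 9.25376543e-01, -3.79045854e-01, -1.57948822e-03],
       [-1.76993701e-03, -1.53998428e-04, -9.99998422e-01]]), 'wrist_force': array([ 0.66009044, -0.32995944, -0.05587449]), 'torque': array([-0.01423205,  0.0108395 ,  0.01432326]), 'finger_gap': 1.0009822167438354}
scene {'vertical_fov': 45.415928524775346, 'cx': 279.71706712940994, 'cy': 210.024075899845, 'rvec': array([ 2.09123056, -1.0393566 ,  0.4616891 ]), 'tvec': array([-0.36234122,  0.34527047,  1.07979811])}
top {'vertical_fov': 47.67620831858433, 'cx': 273.48732553701194, 'cy': 211.01161294237144, 'rvec': array([ 2.16913274, -2.16945453,  0.10601704]), 'tvec': array([-0.01385359,  0.58706196,  1.38825192])}
wrist {'vertical_fov': 61.523197677488376, 'cx': 279.0826375007097, 'cy': 217.48417499056717, 'rvec': array([-2.4352103 , -1.63377675, -0.19791339]), 'tvec': array([-0.5992527 , -0.02813699,  0.3889507 ])}
```

View pics/scene0.png

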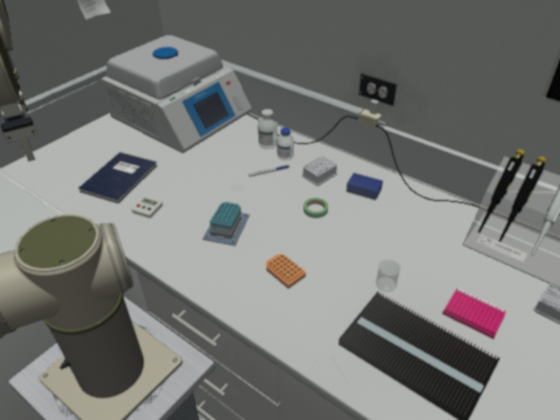

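View pics/top0.png

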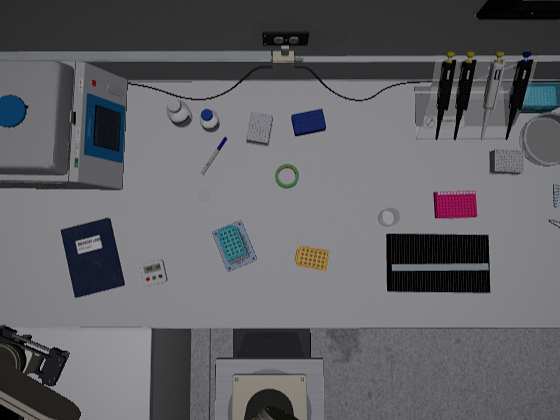

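View pics/wrist0.png

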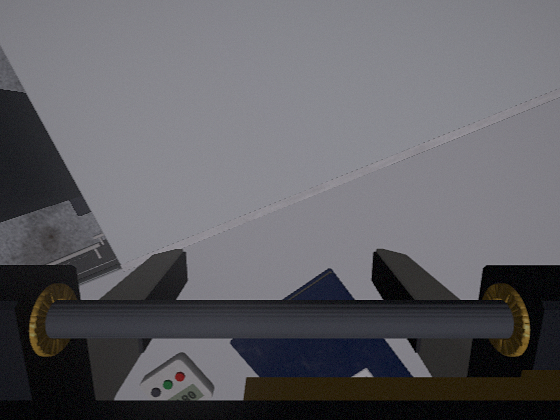

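```bash
cat > h.py <<'E'
from cell import *
import cv2, numpy as np
def K(ci):
    f=210/np.tan(np.radians(ci['vertical_fov'])/2)
    return np.array([[f,0,ci['cx']],[0,f,ci['cy']],[0,0,1]])
def ray(ci,uv):
    R=cv2.Rodrigues(ci['rvec'])[0];C=-R.T@ci['tvec']
    d=R.T@np.linalg.inv(K(ci))@np.array([uv[0],uv[1],1.]);return C,d
def at(ci,uv,z):
    C,d=ray(ci,uv);return C+d*(z-C[2])/d[2]
def proj(ci,P):
    return cv2.projectPoints(np.atleast_2d(np.array(P,float)),ci['rvec'],ci['tvec'],K(ci),None)[0].reshape(-1,2)
def crop(n,box,scale,out,img=None):
    img=capture(n) if img is None else img
    x0,y0,x1,y1=box
    cv2.imwrite(out,cv2.resize(img[y0:y1,x0:x1,::-1],None,fx=scale,fy=scale,interpolation=cv2.INTER_CUBIC))
E
python3 - <<'E'
from h import *
ci=camera_info("top")
for n,uv,z in [("teal",(231,242),.045),("nest",(235,246),.006),("orange",(312,258),.02),("timer",(153,271),.02),("tape",(287,176),.01),("beaker",(389,217),.05)]:
    print(n,at(ci,uv,z).round(3))
w=camera_info("wrist");R=cv2.Rodrigues(w['rvec'])[0]
print(-R.T@w['tvec'],R.T)
s=state();To=s['orientation']
print("cam in tool",To.T@(-R.T@w['tvec']-s['position']),"\n",To.T@R.T)
im=cv2.imread('pics/top0.png')[:,:,::-1]
crop(0,(190,200,350,300),5,'pics/topc.png',im)
im=cv2.imread('pics/scene0.png')[:,:,::-1]
crop(0,(190,190,320,290),6,'pics/scc.png',im)
E
```

```text
teal [0.494 0.111 0.045]
nest [0.484 0.102 0.006]
orange [ 0.448 -0.128  0.02 ]
timer [0.409 0.343 0.02 ]
tape [ 0.696 -0.055  0.01 ]
beaker [ 0.567 -0.353  0.05 ]
[0.16619503 0.58011075 0.38362964] [[ 0.37936028  0.89814609  0.22230471]
 [ 0.9252484  -0.36796533 -0.09228718]
 [-0.00108695  0.24069717 -0.97059966]]
cam in tool [ 2.04871905e-06 -6.61161028e-02 -1.46792251e-01] 
 [[ 9.99999920e-01 -3.06938693e-04  2.54968002e-04]
 [ 2.36516519e-04  9.70579117e-01  2.40782312e-01]
 [-3.21372026e-04 -2.40782233e-01  9.70579112e-01]]
```

View pics/topc.png

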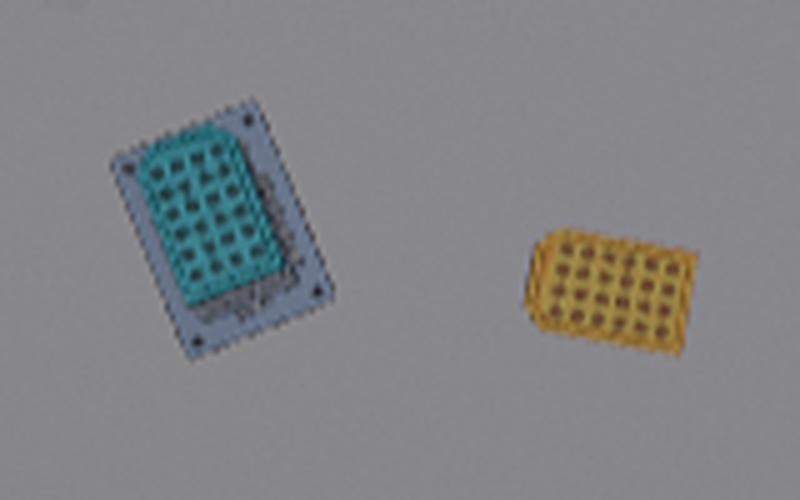

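View pics/scc.png

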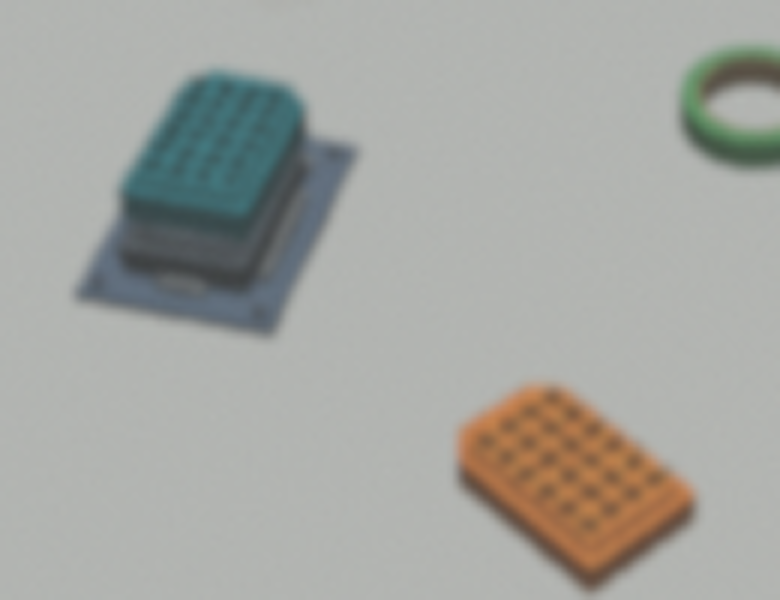

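Request:
drive_tool --linear '[[31, -43, -4], [31, -43, -4], [31, -43, -4], [31, -43, -4], [31, -43, -4]]' --dr '[[0, 0, 0.077], [0, 0, 0.077], [0, 0, 0.077], [0, 0, 0.077], [0, 0, 0.077]]' --hand '[93, 93, 93, 93, 93]'

```text
time: 0.78
position: [0.383, 0.3387, 0.2173]
orientation: [[0.001, 1.0, -0.0], [1.0, -0.001, -0.0], [-0.0, -0.0, -1.0]]
wrist_force: [0.1, -0.5, 0.5]
finger_gap: 1.001
```

Request:
drive_tool --linear '[[31, -43, -4], [31, -43, -4], [31, -43, -4], [31, -43, -4], [31, -43, -4], [0, 0, 0]]' --dr '[[0, 0, 0.077], [0, 0, 0.077], [0, 0, 0.077], [0, 0, 0.077], [0, 0, 0.077], [0, 0, 0]]' --hand '[93, 93, 93, 93, 93, 93]'

```text
invalid input
```

Request:
drive_tool --linear '[[31, -43, -4], [31, -43, -4], [31, -43, -4], [31, -43, -4], [33, -43, -4]]' --dr '[[0, 0, 0.077], [0, 0, 0.077], [0, 0, 0.077], [0, 0, 0.077], [0, 0, 0.077]]' --hand '[93, 93, 93, 93, 93]'

```text
time: 1.4
position: [0.5401, 0.1237, 0.1974]
orientation: [[-0.374, 0.927, -0.0], [0.927, 0.374, 0.0], [0.0, -0.0, -1.0]]
wrist_force: [0.3, 0.6, 1.1]
finger_gap: 1.0
```

Request:
drive_tool --linear '[[0, 0, 0]]' --dr '[[0, 0, 0]]' --hand '[93]'

```text
time: 1.52
position: [0.5406, 0.122, 0.1968]
orientation: [[-0.369, 0.93, -0.001], [0.93, 0.369, -0.001], [-0.001, -0.001, -1.0]]
wrist_force: [-0.3, 2.2, 0.1]
finger_gap: 1.0
```

Run:
```python
from h import *
import pickle
ci=camera_info("wrist");im=capture("wrist")
pickle.dump((ci,im),open('w1.pkl','wb'))
cv2.imwrite("pics/w1.png",cv2.resize(im[:,:,::-1],(800,600),interpolation=cv2.INTER_CUBIC))
```

```text
(no output)
```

View pics/w1.png

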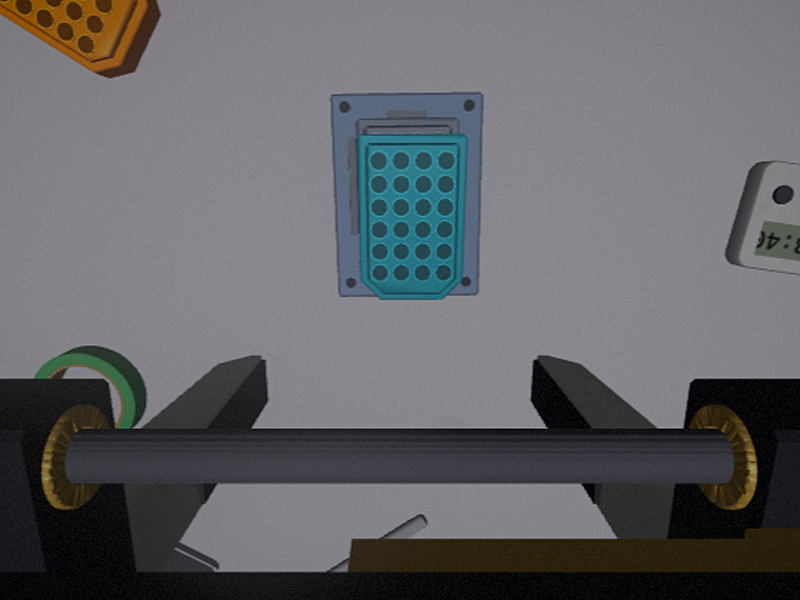

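Run:
```python
from h import *
import pickle
ci,im=pickle.load(open('w1.pkl','rb'))
crop(0,(222,55,352,217),3.7,'pics/w1c.png',im)
```

```text
(no output)
```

View pics/w1c.png

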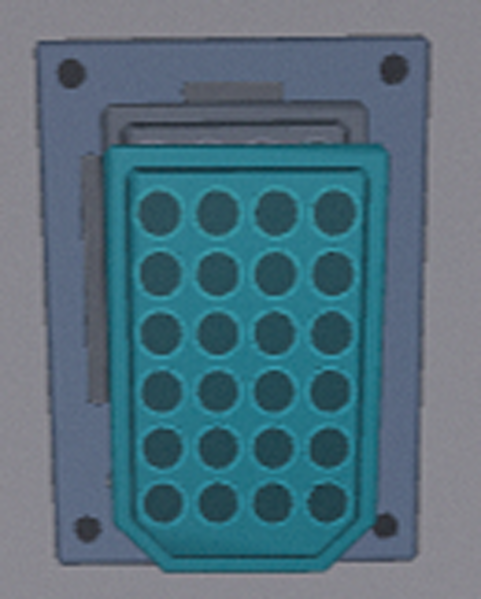

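```bash
cat >> h.py <<'E'
from scipy.optimize import least_squares
def plate_pts():
    # ledge outline at z=18 (from bottom), names; own frame origin at center (11.75 up)
    o=lambda ins,z:{'A':(-48+ins,31-ins,z),'B':(-48+ins,-31+ins,z),'C':(48-ins,-19+ (ins*(np.sqrt(2)-1))*-1*-1,z) }
def outline(ins,z):
    c=12-ins*(2-np.sqrt(2)) # chamfer leg of the inset outline
    X=48-ins;Y=31-ins
    return np.array([(-X,Y,z),(-X,-Y,z),(X-c,-Y,z),(X,-Y+c,z),(X,Y-c,z),(X-c,Y,z)])/1000
LEDGE=outline(0,18-11.75);DECK=outline(4.75,23.5-11.75);BOT=outline(0,-11.75)
from scipy.spatial.transform import Rotation as Ro
def fit(ci,obj,uv,x0,free):
    # x=[x,y,z,yaw,tiltx(about own x),tilty]
    x0=np.array(x0,float);free=list(free)
    def full(p):
        x=x0.copy();x[free]=p;return x
    def P(x):return (Ro.from_euler('ZYX',[x[3],x[5],x[4]]).as_matrix()@obj.T).T+x[:3]
    def res(p):return (proj(ci,P(full(p)))-uv).ravel()
    r=least_squares(res,x0[free],x_scale=[[.001,.001,.001,.01,.01,.01][i] for i in free])
    return full(r.x),r.fun.reshape(-1,2)
E
python3 - <<'E'
from h import *
import pickle
ci,im=pickle.load(open('w1.pkl','rb'))
np.set_printoptions(precision=4,suppress=True)
c=lambda L:np.array(L,float)/3.7+[222,55]-0.37
nest=np.array([(-65,48,6),(-65,-48,6),(65,-48,6),(65,48,6)])/1000
# image right = tool x = nest +y ; TL = (-x,-y)
uv=c([(428,36),(37,39),(57,563),(413,557)])
xn,r=fit(ci,nest,uv,[.484,.102,0,.38,0,0],[0,1,3]);print("nest",xn,r.round(1).tolist())
xn3,r=fit(ci,nest,uv,[.484,.102,0,.38,0,0],[0,1,2,3]);print("nest+z",xn3)
g,r=fit(ci,LEDGE[:2],c([(367,102),(103,105)]),[xn[0],xn[1],.01775,xn[3],0,0],[0,1,3]);print("grey",g,r.round(1).tolist())
uvt=c([(388,150),(105,150),(117,527),(163,572),(333,570),(380,517)])
for z in (.03675,.039,.04125):
  t,r=fit(ci,LEDGE,uvt,[.49,.11,z,.38,0,0],[0,1,3]);print("teal",t,r.round(1).tolist())
t,r=fit(ci,LEDGE,uvt,[.49,.11,.039,.38,0,0],[0,1,2,3]);print("tealz",t,r.round(1).tolist())
t,r=fit(ci,LEDGE,uvt,[.49,.11,.039,.38,0,0],[0,1,2,3,4,5]);print("teal6",t,r.round(1).tolist())
E
```

```text
nest [0.4846 0.1053 0.     0.3871 0.     0.    ] [[1.0, -0.9], [-1.2, -0.5], [-0.9, 0.6], [1.0, 1.3]]
nest+z [ 0.4845  0.1053 -0.0049  0.3871  0.      0.    ]
grey [0.4852 0.1059 0.0177 0.3879 0.     0.    ] [[0.7, 0.0], [-0.7, 0.0]]
teal [0.4945 0.112  0.0367 0.3899 0.     0.    ] [[0.0, -1.8], [-0.2, -0.8], [-0.3, -0.3], [1.4, 0.9], [-1.0, 0.9], [0.3, 1.5]]
teal [0.4944 0.1119 0.039  0.3899 0.     0.    ] [[0.3, -2.3], [-0.6, -1.3], [-0.6, -0.0], [1.2, 1.3], [-0.9, 1.3], [0.5, 1.8]]
teal [0.4942 0.1117 0.0413 0.3899 0.     0.    ] [[0.6, -2.9], [-0.9, -1.8], [-0.9, 0.2], [1.1, 1.6], [-0.7, 1.6], [0.8, 2.0]]
tealz [0.4948 0.1122 0.0329 0.3898 0.     0.    ] [[-0.5, -0.9], [0.3, 0.1], [0.1, -0.8], [1.6, 0.3], [-1.3, 0.3], [-0.2, 1.1]]
teal6 [ 0.4948  0.112   0.0332  0.3886 -0.0473  0.0027] [[-0.5, -0.8], [0.3, -0.2], [0.1, -0.5], [1.7, 0.5], [-1.3, 0.1], [-0.3, 0.9]]
```

Run:
```python
from h import *
np.set_printoptions(precision=4,suppress=True)
s=state();p=s['position'];o=s['orientation'];print(s['time'],p,o,np.arctan2(o[1,1],o[0,1]))
print((np.array([.4955,.1099,.1])-p)*1000)
```

```text
1.575 [0.5397 0.1237 0.1969] [[-0.369   0.9294 -0.0014]
 [ 0.9294  0.369  -0.0001]
 [ 0.0004 -0.0013 -1.    ]] 0.3778798443244022
[-44.2063 -13.8237 -96.9041]
```

Request:
drive_tool --linear '[[-15, -5, -33], [-15, -5, -33], [-14, -4, -31], [0, 0, 0], [0, 0, 0]]' --dr '[[0, 0, 0.006], [0, 0, 0], [0, 0, 0], [0, 0, 0], [0, 0, 0]]' --hand '[93, 93, 93, 93, 93]'

```text
time: 2.2
position: [0.4963, 0.1121, 0.1022]
orientation: [[-0.378, 0.926, 0.002], [0.926, 0.378, 0.0], [-0.0, 0.002, -1.0]]
wrist_force: [1.3, -0.4, 0.0]
finger_gap: 1.001
```

Run:
```python
from h import *
import pickle
np.set_printoptions(precision=4,suppress=True)
s=state();p=s['position'];o=s['orientation'];print(s['time'],p,np.arctan2(o[1,1],o[0,1]),s['wrist_force'])
ci=camera_info("wrist");im=capture("wrist")
cv2.imwrite("pics/w2.png",cv2.resize(im[:,:,::-1],(800,600),interpolation=cv2.INTER_CUBIC))
```

```text
2.2 [0.4963 0.1121 0.1022] 0.3878608340267993 [ 1.3294 -0.3544  0.0087]
```

View pics/w2.png

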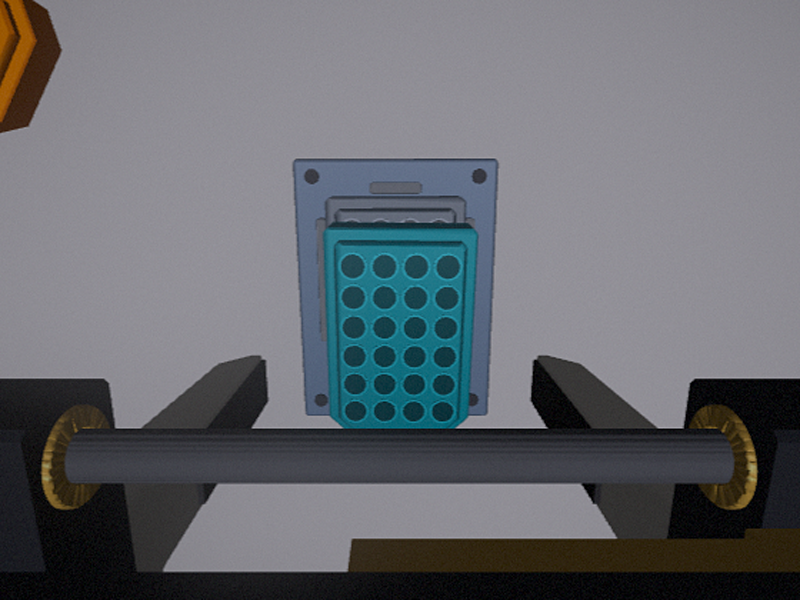

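Run:
```python
from h import *
np.set_printoptions(precision=4,suppress=True)
ci=camera_info("wrist");s=state();print(s['position'])
c=lambda L:(np.array(L,float)+.5)/(800/560)-.5
nest=np.array([(-65,48,6),(-65,-48,6),(65,-48,6),(65,48,6)])/1000
uv=c([(497,159),(293,160),(306,415),(488,415)])
xn,r=fit(ci,nest,uv,[.484,.102,0,.38,0,0],[0,1,3]);print("nest",xn,r.round(1).tolist())
g,r=fit(ci,LEDGE[:2],c([(466,199),(326,199)]),[xn[0],xn[1],.01775,xn[3],0,0],[0,1,3]);print("grey",g,r.round(1).tolist())
t,r=fit(ci,LEDGE[:2],c([(478,227),(324,229)]),[.49,.11,.039,.38,0,0],[0,1,3]);print("teal",t,r.round(1).tolist())
ax=np.array([np.cos(xn[3]),np.sin(xn[3])]);ay=np.array([-ax[1],ax[0]])
for n,q in (("teal",t),("grey",g),("tcp",s['position'])):
  d=q[:2]-xn[:2];print(n,d@ax,d@ay)
```

```text
[0.4969 0.112  0.1027]
nest [0.4854 0.1056 0.     0.3926 0.     0.    ] [[1.3, -0.8], [-1.2, -0.8], [-0.4, 1.4], [0.2, 0.8]]
grey [0.4862 0.1061 0.0177 0.3875 0.     0.    ] [[0.7, 0.0], [-0.7, 0.0]]
teal [0.4951 0.1127 0.039  0.4004 0.     0.    ] [[0.2, 0.0], [-0.2, 0.0]]
teal 0.01163602249876091 0.002863957097462382
grey 0.0008729684837161032 0.00018198929624538998
tcp 0.013085784286268241 0.0015323975727253112
```

Request:
drive_tool --linear '[[0, -2, -26], [0, 0, -26], [0, 0, 0], [0, 0, 0], [0, 0, 0]]' --dr '[[0, 0, 0], [0, 0, 0], [0, 0, 0], [0, 0, 0], [0, 0, 0]]' --hand '[93, 93, 93, 75, 72]' --squeeze 5

```text
time: 2.88
position: [0.4969, 0.1095, 0.0505]
orientation: [[-0.378, 0.926, 0.003], [0.926, 0.378, 0.0], [-0.001, 0.003, -1.0]]
wrist_force: [-0.1, -0.7, -0.3]
finger_gap: 0.833
```

Run:
```python
from h import *
np.set_printoptions(precision=4,suppress=True)
ci=camera_info("wrist");s=state();print(s['position'],s['wrist_force'],s['finger_gap'])
im=capture("wrist")
cv2.imwrite("pics/w3.png",cv2.resize(im[:,:,::-1],(800,600),interpolation=cv2.INTER_CUBIC))
```

```text
[0.4969 0.1095 0.0505] [-0.1206 -0.7356 -0.3238] 0.8326044753816254
```

View pics/w3.png

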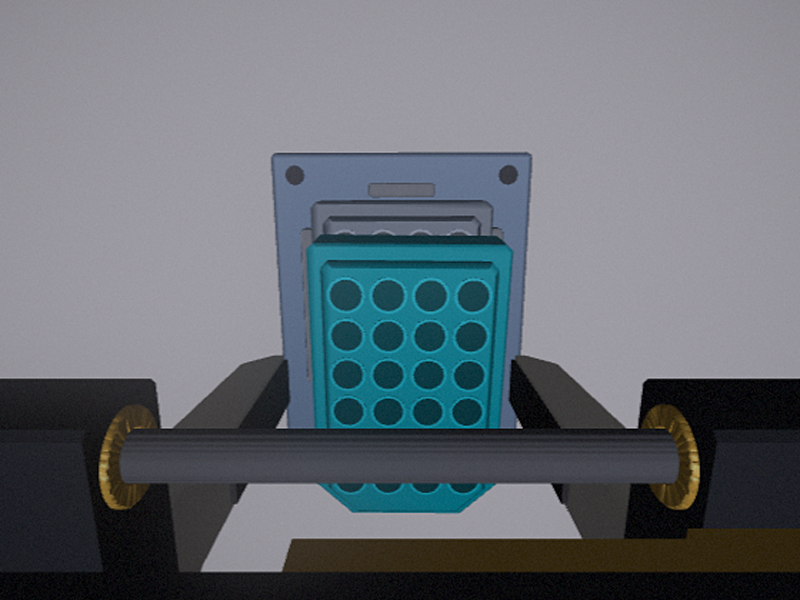

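Request:
drive_tool --linear '[[0, 1, 0], [0, 0, 0], [0, 0, 0], [0, 0, 0]]' --dr '[[0, 0, 0], [0, 0, 0], [0, 0, 0], [0, 0, 0]]' --hand '[66, 60, 58, 58]' --squeeze 5

```text
time: 3.42
position: [0.4956, 0.1104, 0.049]
orientation: [[-0.378, 0.926, 0.0], [0.926, 0.378, 0.0], [0.0, 0.001, -1.0]]
wrist_force: [-1.8, 1.2, 4.6]
finger_gap: 0.664
```

```bash
cat > snap.py <<'E'
from h import *
import sys
np.set_printoptions(precision=4,suppress=True)
s=state();o=s['orientation'];print(s['time'],s['position'],s['wrist_force'],s['finger_gap']*93,np.arctan2(o[1,1],o[0,1]))
im=capture("wrist")
cv2.imwrite(sys.argv[1],cv2.resize(im[:,:,::-1],(800,600),interpolation=cv2.INTER_CUBIC))
E
python3 snap.py pics/w4.png
```

```text
3.425 [0.4956 0.1104 0.049 ] [-1.8429  1.1565  4.6081] 61.74910358696278 0.38721460696636023
```

View pics/w4.png

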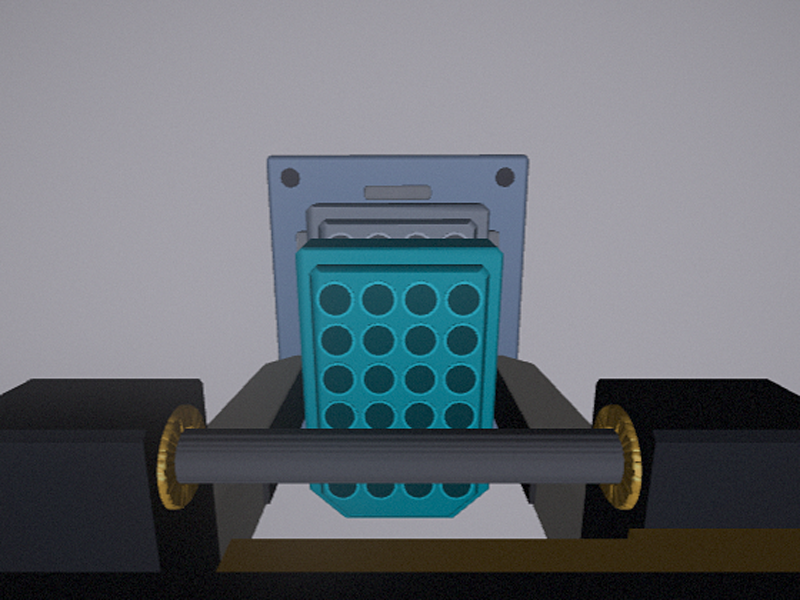

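Request:
drive_tool --linear '[[-3, -1, 0], [-3, -1, 0], [-3, -1, 0], [-1, -1, 0], [0, 0, 0]]' --dr '[[0, 0, 0], [0, 0, 0], [0, 0, 0], [0, 0, 0], [0, 0, 0]]' --hand '[58, 58, 58, 58, 58]'

```text
time: 4.1
position: [0.4843, 0.1059, 0.0478]
orientation: [[-0.378, 0.926, -0.002], [0.926, 0.378, -0.0], [0.0, -0.002, -1.0]]
wrist_force: [-0.2, 0.6, -0.1]
finger_gap: 0.667
```

```bash
python3 snap.py pics/w5.png
```

```text
4.1 [0.4843 0.1059 0.0478] [-0.2265  0.5618 -0.0957] 62.06465283305728 0.38714636907554173
```

View pics/w5.png

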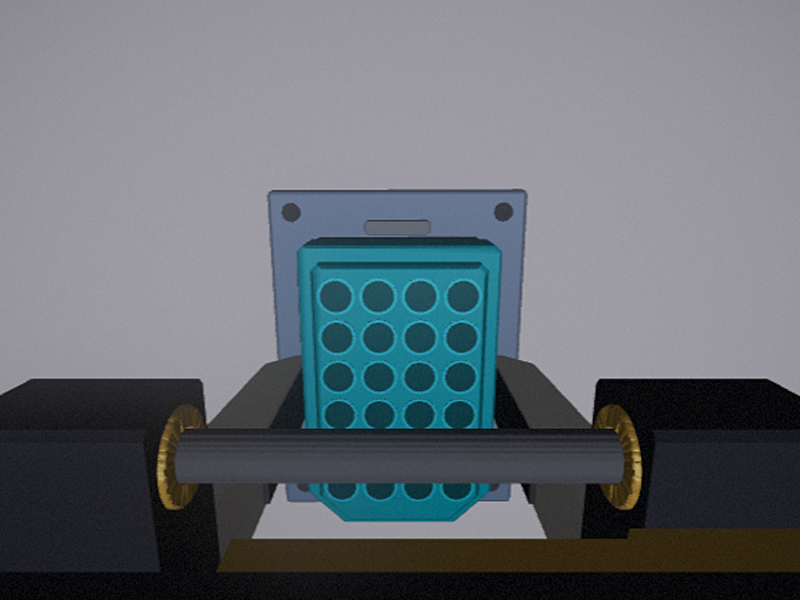

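Request:
drive_tool --linear '[[0, 0, 0], [0, 0, 0], [0, 0, 0]]' --dr '[[0, 0, 0], [0, 0, 0], [0, 0, 0]]' --hand '[70, 70, 70]'

```text
time: 4.53
position: [0.4855, 0.1062, 0.0487]
orientation: [[-0.378, 0.926, 0.0], [0.926, 0.378, -0.0], [-0.0, 0.0, -1.0]]
wrist_force: [-0.3, -0.7, -0.0]
finger_gap: 0.751
```

```bash
python3 snap.py pics/w6.png
```

```text
4.525 [0.4855 0.1062 0.0487] [-0.3255 -0.6994 -0.0185] 69.88240620646238 0.3872007865373461
```

View pics/w6.png

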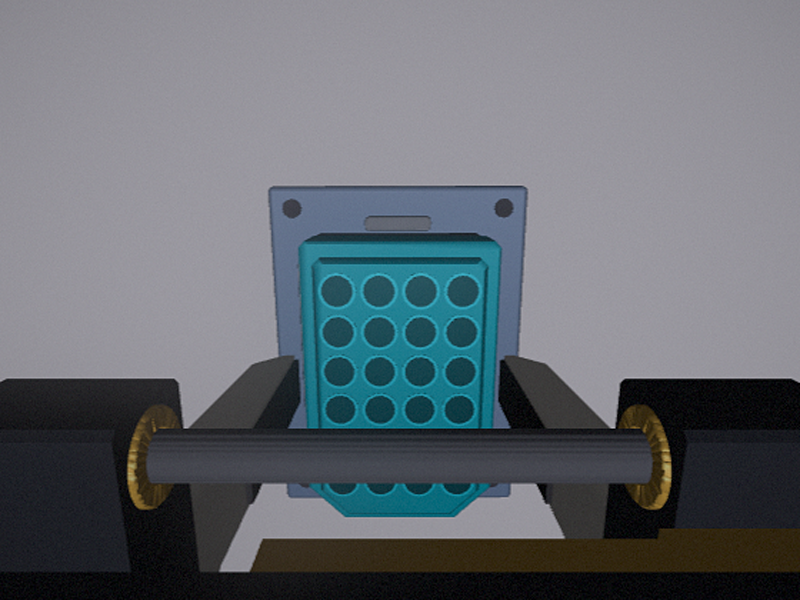

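```bash
cat > ov.py <<'E'
from h import *
import sys
# overlay predicted outlines of stack at nest pose; z levels given
def overlay(out,box,scale,plates,img=None,cam="wrist",ci=None):
    if ci is None: ci=camera_info(cam);img=capture(cam)
    x0,y0,x1,y1=box
    b=cv2.resize(img[y0:y1,x0:x1,::-1],None,fx=scale,fy=scale,interpolation=cv2.INTER_CUBIC)
    for x,col in plates:
        for o in (LEDGE,DECK,BOT):
            P=(Ro.from_euler('ZYX',[x[3],x[5],x[4]]).as_matrix()@o.T).T+np.array(x[:3])
            q=((proj(ci,P)-[x0,y0]+.5)*scale-.5)
            cv2.polylines(b,[np.round(q*8).astype(int)],True,col,1,cv2.LINE_AA,3)
    cv2.imwrite(out,b)
    return ci,img
E
python3 - <<'E'
from ov import *
s=state();print(s['position'])
overlay('pics/o1.png',(180,110,380,380),2.2,[([.4850,.1056,.03675,.388,0,0],(0,0,255)),([.4850,.1056,.01775,.388,0,0],(0,255,255))])
im=capture("scene");ci=camera_info("scene")
overlay('pics/o2.png',(190,190,260,250),8,[([.4850,.1056,.03675,.388,0,0],(0,0,255)),([.4850,.1056,.01775,.388,0,0],(0,255,255))],im,ci=ci)
E
```

```text
[0.48553262 0.10626024 0.04870937]
```

View pics/o1.png

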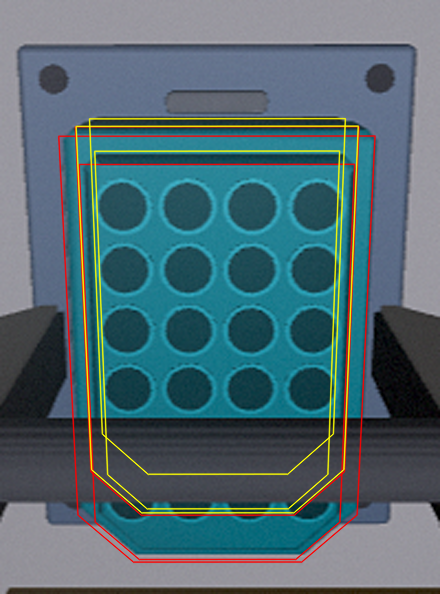

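View pics/o2.png

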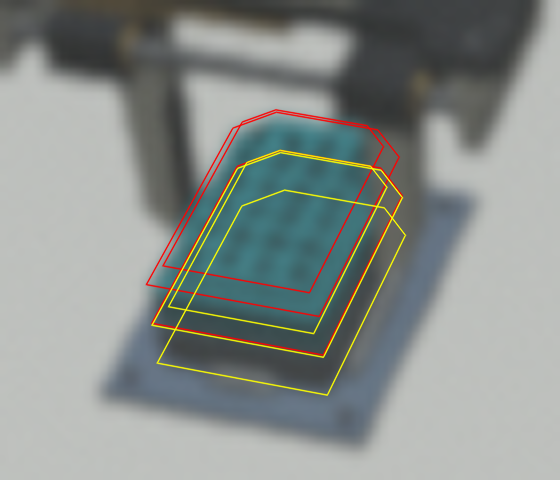

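Request:
drive_tool --linear '[[0, 0, 15], [-10, -4, 20], [-10, -4, 0], [-8, -3, 0], [0, 0, 0]]' --dr '[[0, 0, 0], [0, 0, 0], [0, 0, 0], [0, 0, 0], [0, 0, 0]]' --hand '[78, 60, 40, 20, 0]'

```text
time: 5.3
position: [0.4563, 0.095, 0.0829]
orientation: [[-0.377, 0.926, -0.001], [0.926, 0.377, -0.0], [0.0, -0.001, -1.0]]
wrist_force: [0.4, 0.0, -0.8]
finger_gap: 0.454
```

Request:
drive_tool --linear '[[0, 0, 0], [0, 0, -9], [0, 0, -3], [0, 0, -1], [0, 0, -1]]' --dr '[[0, 0, 0], [0, 0, 0], [0, 0, 0], [0, 0, 0], [0, 0, 0]]' --hand '[0, 0, 0, 0, 0]'

```text
time: 5.92
position: [0.4575, 0.0953, 0.0695]
orientation: [[-0.378, 0.926, -0.0], [0.926, 0.378, -0.0], [0.0, -0.0, -1.0]]
wrist_force: [0.4, 1.0, 0.3]
finger_gap: 0.005
```

```bash
python3 snap.py pics/w7.png
```

```text
5.925 [0.4575 0.0953 0.0695] [0.4324 1.0227 0.2546] 0.42499164007836326 0.3872890921004022
```

View pics/w7.png

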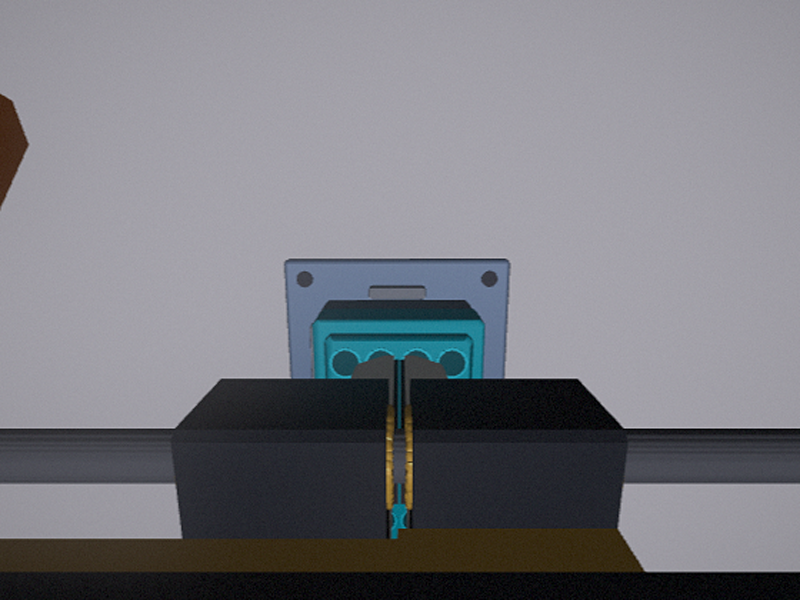

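Request:
drive_tool --linear '[[0, 0, -1], [0, 0, -1], [0, 0, -1], [0, 0, -1], [0, 0, 0]]' --dr '[[0, 0, 0], [0, 0, 0], [0, 0, 0], [0, 0, 0], [0, 0, 0]]' --hand '[0, 0, 0, 0, 0]'

```text
time: 6.6
position: [0.4577, 0.0953, 0.0677]
orientation: [[-0.378, 0.926, -0.0], [0.926, 0.378, -0.0], [-0.0, -0.0, -1.0]]
wrist_force: [-11.3, -1.5, 21.7]
finger_gap: 0.003
```

```bash
python3 -c "
from h import *
for i in range(1):
  s=state();print(s['position'],s['wrist_force'])"
```

```text
[0.4576846  0.09527145 0.06768   ] [-11.26302115  -1.46035899  21.66494589]
```

Request:
drive_tool --linear '[[0, 0, 8], [28, 11, 2], [28, 12, 0], [0, 0, -7], [0, 0, -2]]' --dr '[[0, 0, 0], [0, 0, 0], [0, 0, 0], [0, 0, 0], [0, 0, 0]]' --hand '[0, 0, 0, 0, 0]'

```text
time: 7.22
position: [0.5144, 0.1185, 0.0677]
orientation: [[-0.378, 0.926, 0.002], [0.926, 0.378, 0.001], [-0.0, 0.002, -1.0]]
wrist_force: [-2.5, 2.2, 18.1]
finger_gap: 0.005
```

Request:
drive_tool --linear '[[0, 0, 0], [0, 0, -1], [0, 0, 0]]' --dr '[[0, 0, 0], [0, 0, 0], [0, 0, 0]]' --hand '[0, 0, 0]'

```text
time: 7.6
position: [0.5143, 0.1185, 0.0677]
orientation: [[-0.378, 0.926, 0.003], [0.926, 0.378, 0.001], [-0.0, 0.003, -1.0]]
wrist_force: [-1.1, 1.8, 14.8]
finger_gap: 0.01
```

Request:
drive_tool --linear '[[0, 0, 40], [-11, -38, 25], [-11, -38, 25], [-11, -38, 25], [-11, -38, 10]]' --dr '[[0, 0, 0.1], [0, 0, 0.16], [0, 0, 0.16], [0, 0, 0.16], [0, 0, 0.16]]' --hand '[93, 93, 93, 93, 93]'

```text
time: 8.22
position: [0.4711, 0.0112, 0.1893]
orientation: [[-0.87, 0.493, 0.001], [0.492, 0.869, -0.06], [-0.03, -0.052, -0.998]]
wrist_force: [0.3, 1.0, 0.3]
finger_gap: 0.496
```

Request:
drive_tool --linear '[[-12, -36, 0], [0, 0, 0], [0, 0, 0]]' --dr '[[0, 0, 0.16], [0, 0, 0.1], [0, 0, 0]]' --hand '[93, 93, 93]'

```text
time: 8.6
position: [0.4547, 0.0545, 0.1782]
orientation: [[-0.942, 0.335, 0.026], [0.328, 0.934, -0.143], [-0.073, -0.126, -0.989]]
wrist_force: [0.1, -1.0, -0.4]
finger_gap: 0.815
```

```bash
python3 snap.py pics/w8.png
```

```text
8.6 [0.4547 0.0545 0.1782] [ 0.0638 -0.9841 -0.3912] 75.75735089935516 1.226131096669776
```

View pics/w8.png

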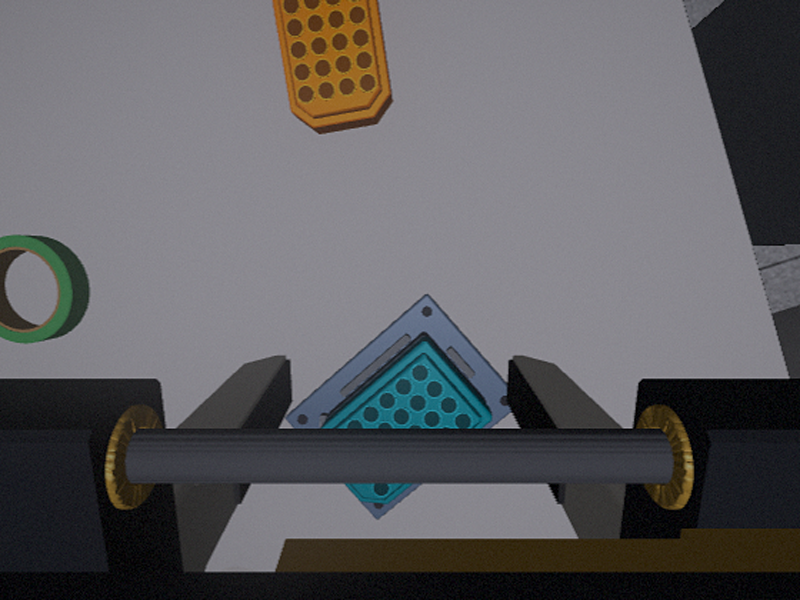

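```bash
python3 -c "
from h import *
s=state();print(s['joint_pos'].round(3),s['position'],s['orientation'].round(3))"
```

```text
[ 0.12  -0.226  1.949 -0.148  1.411 -2.657] [0.45517986 0.05374531 0.17858411] [[-0.941  0.337  0.027]
 [ 0.33   0.933 -0.143]
 [-0.073 -0.126 -0.989]]
```

Request:
drive_tool --linear '[[0, 0, 0], [0, 0, 5], [0, -20, 5], [0, -20, 0], [0, -20, 0]]' --dr '[[0, 0, -0.17], [0.14, 0, 0], [0, 0, -0.18], [0, 0, -0.18], [0, 0, -0.18]]' --hand '[93, 93, 93, 93, 93]'

```text
time: 9.28
position: [0.4559, -0.0083, 0.1892]
orientation: [[-0.488, 0.873, -0.001], [0.873, 0.487, -0.007], [-0.006, -0.004, -1.0]]
wrist_force: [0.0, 0.3, 1.0]
finger_gap: 1.002
```

```bash
python3 -c "
from h import *
s=state();o=s['orientation'];print(s['joint_pos'].round(3),s['position'],o.round(3),np.arctan2(o[1,1],o[0,1]))"
```

```text
[-0.125 -0.242  1.935 -0.007  1.448 -2.204] [ 0.45593144 -0.00832675  0.18920078] [[-0.488  0.873 -0.001]
 [ 0.873  0.487 -0.007]
 [-0.006 -0.004 -1.   ]] 0.5092281944975581
```

Request:
drive_tool --linear '[[-2, -14, 0], [-2, -14, 0], [-2, -14, 0], [-1, -14, 0], [-1, -14, 0]]' --dr '[[0.007, 0, -0.18], [0, 0, -0.18], [0, 0, -0.18], [0, 0, -0.18], [0, 0, -0.18]]' --hand '[93, 93, 93, 93, 93]'

```text
time: 9.9
position: [0.4477, -0.078, 0.1891]
orientation: [[0.381, 0.925, -0.001], [0.925, -0.381, 0.001], [0.001, -0.002, -1.0]]
wrist_force: [-0.0, 0.2, -0.8]
finger_gap: 0.997
```

Request:
drive_tool --linear '[[-2, -14, 0], [-2, -14, 0], [-2, -14, 0], [-1, -14, 0], [-1, -14, 0]]' --dr '[[0, 0, -0.18], [0, 0, -0.18], [0, 0, -0.18], [0, 0, -0.18], [0, 0, -0.18]]' --hand '[93, 93, 93, 93, 93]'

```text
time: 10.52
position: [0.4395, -0.1479, 0.1891]
orientation: [[0.961, 0.277, -0.0], [0.277, -0.961, 0.002], [0.0, -0.002, -1.0]]
wrist_force: [0.1, -0.9, 0.5]
finger_gap: 0.999
```

Request:
drive_tool --linear '[[-1, -14, 0], [-1, -14, 0], [0, -11, 0], [0, 0, 0], [0, 0, 0]]' --dr '[[0, 0, -0.17], [0, 0, -0.15], [0, 0, -0.15], [0, 0, 0], [0, 0, 0]]' --hand '[93, 93, 93, 93, 93]'

```text
time: 11.15
position: [0.4378, -0.1856, 0.1891]
orientation: [[0.984, -0.178, 0.0], [-0.178, -0.984, 0.002], [0.0, -0.002, -1.0]]
wrist_force: [-0.1, 0.3, 0.4]
finger_gap: 1.0
```

```bash
python3 -c "
from h import *
s=state();o=s['orientation'];print(s['joint_pos'].round(3),s['position'],o.round(3),np.arctan2(o[1,1],o[0,1]))
import pickle
pickle.dump((camera_info('wrist'),capture('wrist')),open('w9.pkl','wb'))
ci,im=pickle.load(open('w9.pkl','rb'))
cv2.imwrite('pics/w9.png',cv2.resize(im[:,:,::-1],(800,600),interpolation=cv2.INTER_CUBIC))"
```

```text
[-0.51  -0.185  1.886  0.002  1.44  -0.331] [ 0.437811   -0.18564922  0.18909116] [[ 0.984 -0.178  0.   ]
 [-0.178 -0.984  0.002]
 [ 0.    -0.002 -1.   ]] -1.750146477104452
```

View pics/w9.png

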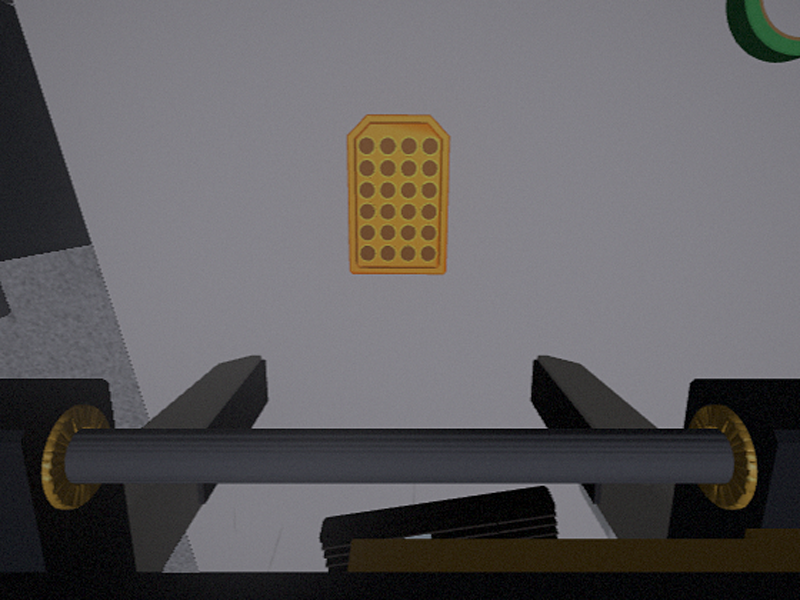

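Run:
```python
from h import *
import pickle
ci,im=pickle.load(open('w9.pkl','rb'))
crop(0,(225,65,335,205),4.2,'pics/w9c.png',im)
```

```text
(no output)
```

View pics/w9c.png

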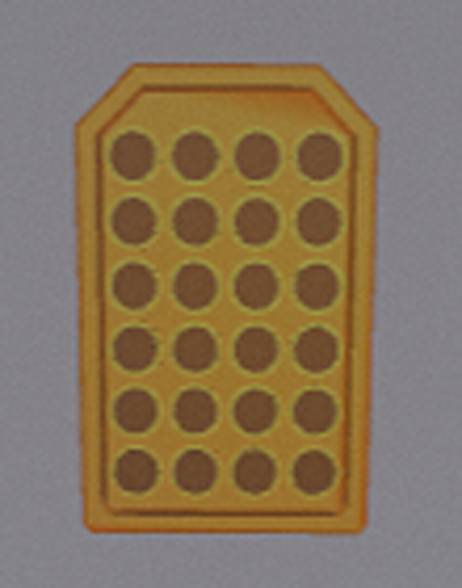

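Run:
```python
from h import *
import pickle
np.set_printoptions(precision=4,suppress=True)
ci,im=pickle.load(open('w9.pkl','rb'))
uv=(np.array([(87,529),(365,529),(377,128),(320,65),(135,65),(77,126)],float)+.5)/4.2-.5+[225,65]
o,r=fit(ci,LEDGE,uv,[.448,-.128,.01175,1.4,0,0],[0,1,3]);print(o,r.round(1).tolist())
o4,r=fit(ci,LEDGE,uv,[.448,-.128,.01175,1.4,0,0],[0,1,2,3]);print(o4)
p=state()['position'];d=o[:2]-p[:2];print("move",d*1000, "yaw err",o[3]-np.pi+1.75015)
```

```text
[ 0.4484 -0.1265  0.0118  1.3879  0.      0.    ] [[-0.9, 1.0], [0.9, 1.2], [0.6, -0.5], [0.4, -0.5], [-0.4, -0.6], [-0.5, -0.2]]
[ 0.4485 -0.1263  0.0064  1.3879  0.      0.    ]
move [10.4793 58.9321] yaw err -0.0035350308282871
```

Request:
drive_tool --linear '[[5, 29, -40], [5, 30, -40], [0, 0, -40], [0, 0, -30], [0, 0, 0]]' --dr '[[0.002, 0, -0.004], [0, 0, 0], [0, 0, 0], [0, 0, 0], [0, 0, 0]]' --hand '[93, 93, 93, 93, 93]'

```text
time: 11.82
position: [0.4459, -0.1251, 0.0369]
orientation: [[0.983, -0.182, -0.004], [-0.182, -0.983, 0.005], [-0.005, -0.004, -1.0]]
wrist_force: [-0.5, 0.1, 0.6]
finger_gap: 1.001
```

```bash
python3 snap.py pics/w10.png
```

```text
11.825 [ 0.4459 -0.1251  0.0369] [-0.518   0.0702  0.5918] 93.11202580964769 -1.753986180930546
```

View pics/w10.png

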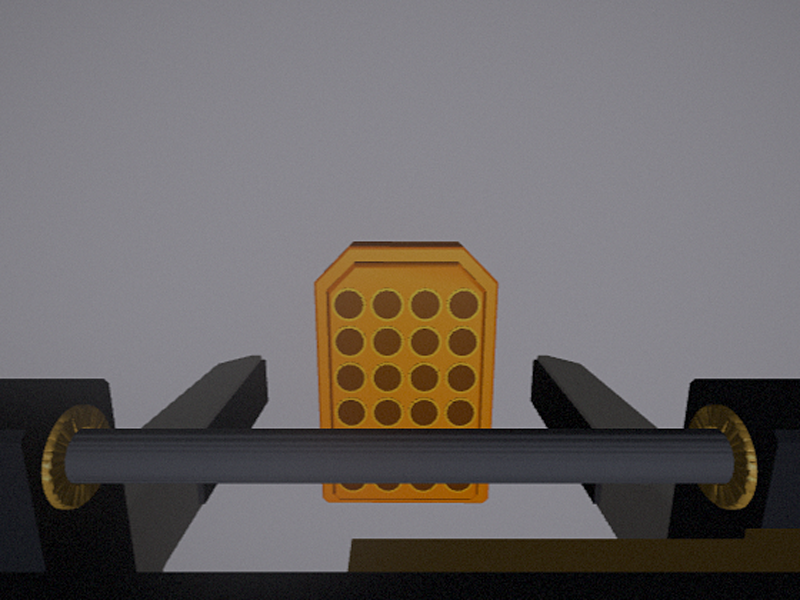

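Request:
drive_tool --linear '[[2, -1, -6], [0, 0, -7], [0, 0, 0], [0, 0, 0], [0, 0, 0]]' --dr '[[0, 0, 0], [0, 0, 0], [0, 0, 0], [0, 0, 0], [0, 0, 0]]' --hand '[93, 85, 75, 65, 56]' --squeeze 12

```text
time: 12.5
position: [0.4502, -0.1275, 0.0264]
orientation: [[0.983, -0.184, 0.001], [-0.184, -0.983, 0.003], [0.0, -0.003, -1.0]]
wrist_force: [-0.9, -0.0, 2.0]
finger_gap: 0.666
```

Request:
drive_tool --linear '[[0, 0, 0], [0, 0, 0], [0, 0, 0], [0, 0, 0]]' --dr '[[0, 0, 0], [0, 0, 0], [0, 0, 0], [0, 0, 0]]' --hand '[50, 50, 50, 50]'

```text
time: 13.0
position: [0.4502, -0.1275, 0.0264]
orientation: [[0.983, -0.184, 0.001], [-0.184, -0.983, 0.003], [0.0, -0.003, -1.0]]
wrist_force: [-2.9, -0.4, 5.0]
finger_gap: 0.664
```

```bash
python3 snap.py pics/w11.png; python3 -c "
from h import *
print(state()['orientation'].round(4))"
```

```text
13.0 [ 0.4502 -0.1275  0.0264] [-2.942 -0.379  5.027] 61.760059809867705 -1.756042810377514
[[ 9.829e-01 -1.842e-01  6.000e-04]
 [-1.842e-01 -9.829e-01  3.000e-03]
 [ 1.000e-04 -3.100e-03 -1.000e+00]]
```

View pics/w11.png

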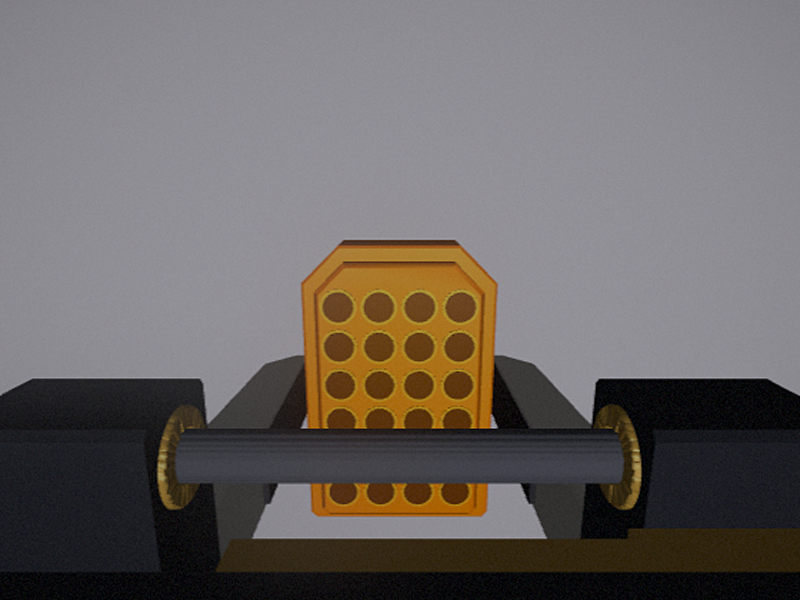

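Run:
```python
from h import *
np.set_printoptions(precision=4,suppress=True)
ci=camera_info("wrist");s=state();p=s['position']
c=lambda L:(np.array(L,float)+.5)/(800/560)-.5
uv=c([(311,515),(487,515),(497,283),(459,248),(343,248),(302,283)])
for f in ([0,1,3],[0,1,2,3]):
  o,r=fit(ci,LEDGE,uv,[.448,-.128,.01175,1.386,0,0],f)
  a=np.array([np.cos(1.386),np.sin(1.386)]);d=o[:2]-p[:2]
  print(o,r.round(1).tolist(),"along",d@a,"lat",d@[-a[1],a[0]])
```

```text
[ 0.4506 -0.1271  0.0118  1.3816  0.      0.    ] [[0.2, 2.0], [0.0, 2.3], [1.4, 0.7], [2.1, -1.8], [-3.1, -2.1], [-0.6, 0.2]] along 0.0004892231002242032 lat -0.00034813915622426445
[ 0.4505 -0.1279  0.0088  1.3816  0.      0.    ] [[1.2, -0.3], [-1.0, 0.0], [0.1, 1.2], [1.3, -0.7], [-2.3, -1.0], [0.7, 0.8]] along -0.00031989151547318984 lat -0.00035616708694159477
```

Request:
drive_tool --linear '[[0, 0, 20], [0, 0, 40], [-5, 34, 40], [-6, 34, 34], [-6, 34, 0]]' --dr '[[0, 0, 0], [0, 0, 0], [0, 0, -0.16], [0, 0, -0.17], [0, 0, -0.17]]' --hand '[50, 50, 50, 50, 50]'

```text
time: 13.68
position: [0.4352, -0.0249, 0.1635]
orientation: [[0.77, -0.638, 0.008], [-0.638, -0.77, 0.002], [0.006, -0.007, -1.0]]
wrist_force: [1.2, 0.6, -2.7]
finger_gap: 0.666
```

Request:
drive_tool --linear '[[-6, 34, 0], [-6, 34, 0], [-6, 34, 0], [0, 0, 0], [0, 0, 0]]' --dr '[[0, 0, -0.17], [0, 0, -0.17], [0, 0, -0.16], [0, 0, 0], [0, 0, 0]]' --hand '[50, 50, 50, 50, 50]'

```text
time: 14.3
position: [0.4152, 0.0763, 0.16]
orientation: [[0.379, -0.925, 0.003], [-0.925, -0.379, 0.001], [0.0, -0.003, -1.0]]
wrist_force: [1.1, 1.0, -1.9]
finger_gap: 0.667
```

```bash
python3 -c "
from h import *
np.set_printoptions(precision=4,suppress=True)
s=state();o=s['orientation'];print(s['joint_pos'].round(3),s['position'],o.round(4),np.arctan2(o[1,1],o[0,1]),s['finger_gap'])
import pickle
pickle.dump((camera_info('wrist'),capture('wrist')),open('w12.pkl','wb'))
ci,im=pickle.load(open('w12.pkl','rb'))
cv2.imwrite('pics/w12.png',cv2.resize(im[:,:,::-1],(800,600),interpolation=cv2.INTER_CUBIC))"
```

```text
[ 0.06  -0.327  2.058  0.001  1.407  1.242] [0.4152 0.0763 0.16  ] [[ 0.379  -0.9254  0.0029]
 [-0.9254 -0.379   0.0007]
 [ 0.0004 -0.003  -1.    ]] -2.7529167215417436 0.6667234120893719
```

View pics/w12.png

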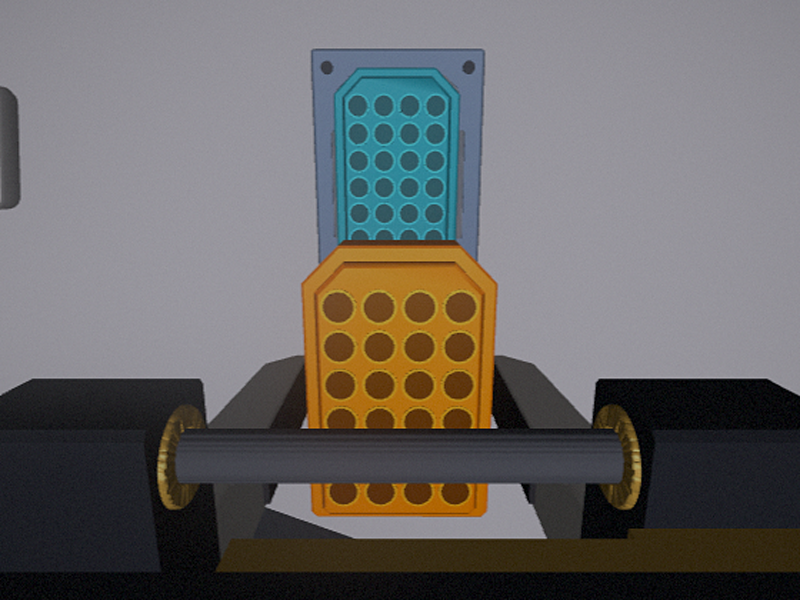

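Run:
```python
from h import *
import pickle
ci,im=pickle.load(open('w12.pkl','rb'))
crop(0,(210,25,350,175),4,'pics/w12c.png',im)
```

```text
(no output)
```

View pics/w12c.png

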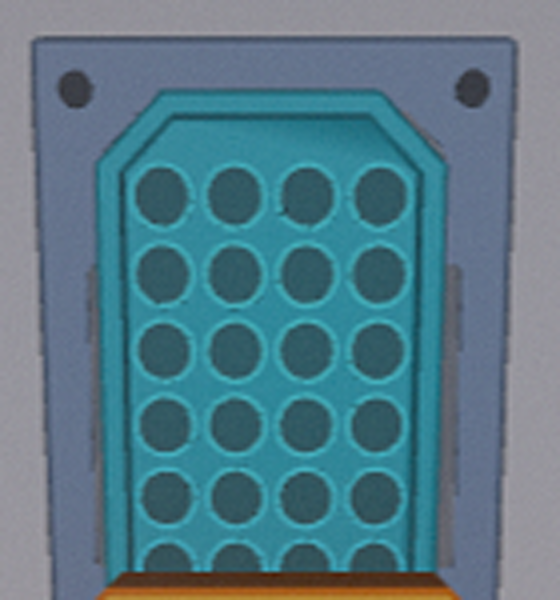

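Run:
```python
from h import *
import pickle
np.set_printoptions(precision=4,suppress=True)
ci,im=pickle.load(open('w12.pkl','rb'))
c=lambda L:(np.array(L,float)+.5)/4-.5+[210,25]
uv=c([(446,160),(381,92),(163,92),(98,160)])
p=np.array([.4152,.0763]);a=np.array([np.cos(.387),np.sin(.387)]);n=np.array([-a[1],a[0]])
for f in ([0,1,3],[0,1,2,3]):
  t,r=fit(ci,LEDGE[2:],uv,[.485,.1056,.03675,.387,0,0],f);print("teal",t,r.round(1).tolist());d=t[:2]-p;print(d@a,d@n)
ud=c([(420,162),(377,115),(170,115),(123,163)])
t,r=fit(ci,DECK[2:],ud,[.485,.1056,.03675,.387,0,0],[0,1,3]);print("deck",t,r.round(1).tolist());d=t[:2]-p;print(d@a,d@n)
nest=np.array([(65,-48,6),(65,48,6)])/1000
t,r=fit(ci,nest,c([(516,40),(33,40)]),[.485,.1056,0,.387,0,0],[0,1,3]);print("nest",t,r.round(1).tolist());d=t[:2]-p;print(d@a,d@n)
```

```text
teal [0.4838 0.1053 0.0367 0.3885 0.     0.    ] [[1.0, 0.9], [0.3, -0.8], [-0.3, -0.8], [-1.0, 0.9]]
0.0744660695730888 0.0009713829852535854
teal [0.4849 0.1058 0.0304 0.3884 0.     0.    ] [[-0.1, 0.6], [-0.3, -0.6], [0.3, -0.6], [0.1, 0.6]]
0.07570667735708121 0.0009923151881395676
deck [0.4841 0.1053 0.0367 0.3891 0.     0.    ] [[1.6, 1.5], [-1.0, -1.4], [0.5, -1.3], [-1.0, 1.3]]
0.07477188897385374 0.0008482763384304607
nest [0.4837 0.1048 0.     0.3886 0.     0.    ] [[1.2, 0.0], [-1.2, 0.0]]
0.07416000275803075 0.0005601811482648642
```

Request:
drive_tool --linear '[[35, 15, 0], [34, 14, 0], [0, 0, -40], [0, 0, -35], [0, 0, 0]]' --dr '[[0, 0.003, 0], [0, 0, 0], [0, 0, 0], [0, 0, 0], [0, 0, 0]]' --hand '[50, 50, 50, 50, 50]'

```text
time: 14.98
position: [0.4816, 0.1042, 0.082]
orientation: [[0.376, -0.927, -0.007], [-0.927, -0.376, 0.0], [-0.003, 0.006, -1.0]]
wrist_force: [-0.3, 0.4, -1.1]
finger_gap: 0.664
```

Request:
drive_tool --linear '[[0, 0, 0], [0, 0, 0]]' --dr '[[0, 0, 0], [0, 0, 0]]' --hand '[50, 50]'

```text
time: 15.22
position: [0.4858, 0.1054, 0.0874]
orientation: [[0.376, -0.927, 0.003], [-0.927, -0.376, 0.001], [-0.0, -0.004, -1.0]]
wrist_force: [-0.0, 1.0, -1.4]
finger_gap: 0.667
```

```bash
python3 snap.py pics/w13.png; python3 -c "
from h import *
print(state()['orientation'].round(4))"
```

```text
15.225 [0.4858 0.1054 0.0874] [-0.0478  0.9568 -1.3924] 62.03727421332798 -2.756302742651343
[[ 3.759e-01 -9.267e-01  3.200e-03]
 [-9.267e-01 -3.759e-01  1.400e-03]
 [-1.000e-04 -3.500e-03 -1.000e+00]]
```

View pics/w13.png

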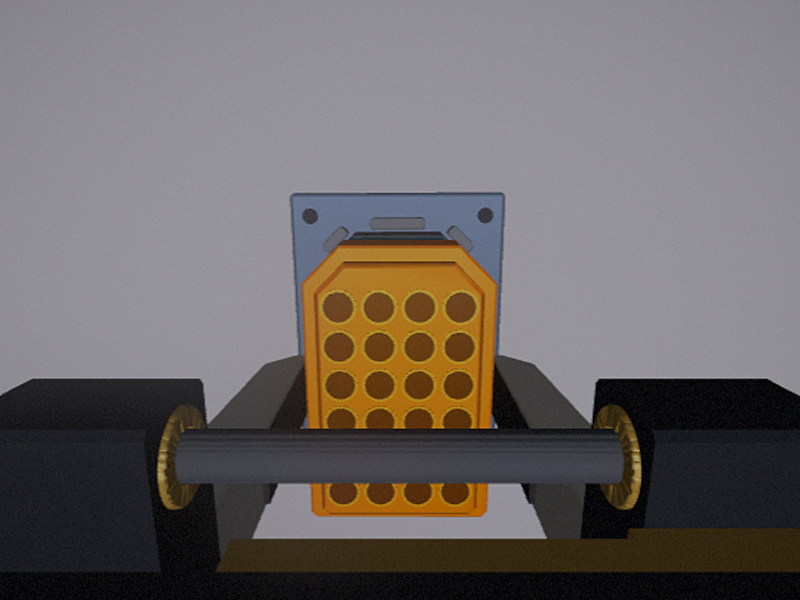

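Run:
```python
from h import *
np.set_printoptions(precision=4,suppress=True)
ci=camera_info("wrist");s=state();p=s['position'];print(p)
c=lambda L:(np.array(L,float)+.5)/(800/560)-.5
nest=np.array([(65,-48,6),(65,48,6)])/1000
a=np.array([np.cos(.387),np.sin(.387)]);n=np.array([-a[1],a[0]])
t,r=fit(ci,nest,c([(504,195),(291,195)]),[.485,.1056,0,.387,0,0],[0,1,3]);print("nest",t,r.round(1).tolist());d=t[:2]-p[:2];print(d@a*1000,d@n*1000)
uv=c([(311,515),(487,515),(497,283),(459,248),(343,248),(302,283)])
t,r=fit(ci,LEDGE,uv,[p[0],p[1],p[2]-.0147,.387,0,0],[0,1,3]);print("or",t);d=t[:2]-p[:2];print(d@a*1000,d@n*1000)
```

```text
[0.4856 0.1055 0.0872]
nest [0.4833 0.1052 0.     0.3851 0.     0.    ] [[1.6, 0.1], [-1.6, 0.1]]
-2.227718974819803 0.5905548489795384
or [0.4863 0.1055 0.0725 0.3815 0.     0.    ]
0.6085114606975611 -0.2564168246201545
```

Request:
drive_tool --linear '[[-1.5, 0.5, -4], [0, 0, -4], [0, 0, 0], [0, 0, 0], [0, 0, 0]]' --dr '[[0, 0, 0], [0, 0, 0], [0, 0, 0], [0, 0, 0], [0, 0, 0]]' --hand '[50, 50, 50, 50, 50]'

```text
time: 15.9
position: [0.4828, 0.1061, 0.0773]
orientation: [[0.376, -0.927, 0.0], [-0.927, -0.376, 0.001], [-0.001, -0.0, -1.0]]
wrist_force: [-0.2, -0.7, -1.5]
finger_gap: 0.666
```

```bash
python3 snap.py pics/w14.png
```

```text
15.9 [0.4828 0.1061 0.0773] [-0.2056 -0.7444 -1.5048] 61.92900754492178 -2.7560655708203217
```

View pics/w14.png

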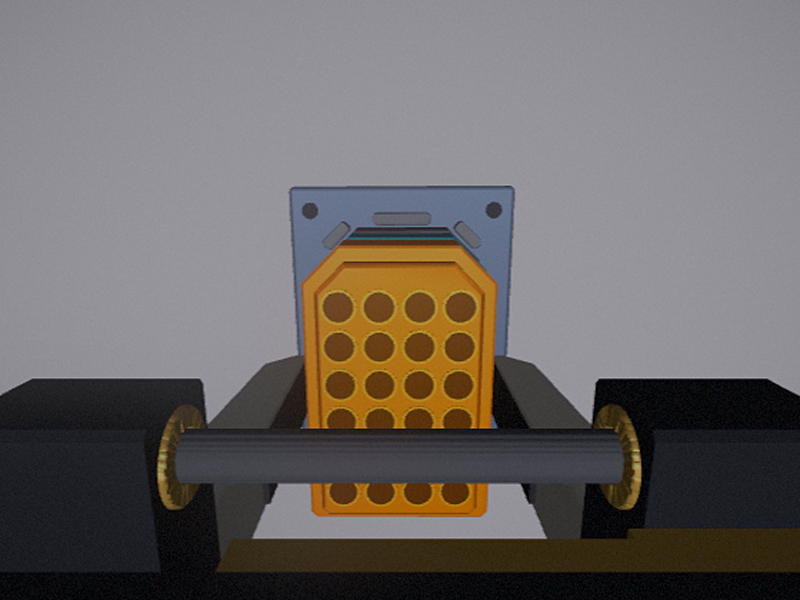

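Request:
drive_tool --linear '[[1.3, -0.4, -1], [0, 0, 0], [0, 0, 0], [0, 0, 0]]' --dr '[[0, 0, 0], [0, 0, 0], [0, 0, 0], [0, 0, 0]]' --hand '[50, 50, 50, 50]'

```text
time: 16.45
position: [0.484, 0.1056, 0.0762]
orientation: [[0.376, -0.927, -0.0], [-0.927, -0.376, 0.001], [-0.001, -0.0, -1.0]]
wrist_force: [0.3, 0.5, -0.9]
finger_gap: 0.668
```

```bash
python3 snap.py pics/w15.png; python3 -c "
import cv2
a=cv2.imread('pics/w15.png')[170:330,270:530];cv2.imwrite('pics/w15c.png',cv2.resize(a,None,fx=3,fy=3))"
```

```text
16.45 [0.484  0.1056 0.0762] [ 0.3131  0.515  -0.9206] 62.11636423877114 -2.7561505057586317
```

View pics/w15c.png

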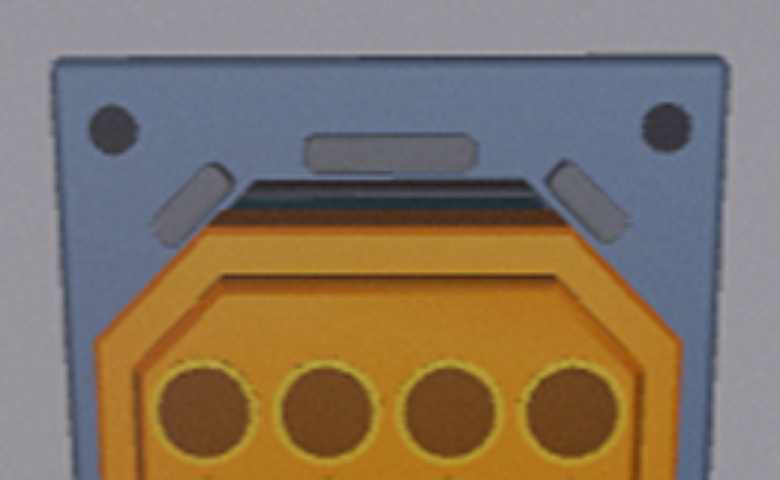

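Request:
drive_tool --linear '[[0, 0, -2], [0, 0, -2], [0, 0, -1], [0, 0, 0], [0, 0, 0]]' --dr '[[0, 0, 0], [0, 0, 0], [0, 0, 0], [0, 0, 0], [0, 0, 0]]' --hand '[50, 50, 50, 50, 50]'

```text
time: 17.12
position: [0.484, 0.1056, 0.0713]
orientation: [[0.376, -0.927, 0.0], [-0.927, -0.376, 0.001], [-0.001, -0.0, -1.0]]
wrist_force: [0.1, 0.8, -2.2]
finger_gap: 0.663
```

Request:
drive_tool --linear '[[0, 0, -0.5], [0, 0, 0], [0, 0, 0], [0, 0, 0], [0, 0, 0]]' --dr '[[0, 0, 0], [0, 0, 0], [0, 0, 0], [0, 0, 0], [0, 0, 0]]' --hand '[50, 64, 68, 72, 72]'

```text
time: 17.75
position: [0.4841, 0.1056, 0.0708]
orientation: [[0.376, -0.927, 0.0], [-0.927, -0.376, 0.001], [-0.001, -0.001, -1.0]]
wrist_force: [1.2, 0.7, 0.5]
finger_gap: 0.78
```

```bash
python3 snap.py pics/w16.png; python3 -c "
import cv2
a=cv2.imread('pics/w16.png')[170:330,270:530];cv2.imwrite('pics/w16c.png',cv2.resize(a,None,fx=3,fy=3))"
```

```text
17.75 [0.4841 0.1056 0.0708] [1.2079 0.6923 0.4669] 72.53775989265152 -2.7560897064999406
```

View pics/w16c.png

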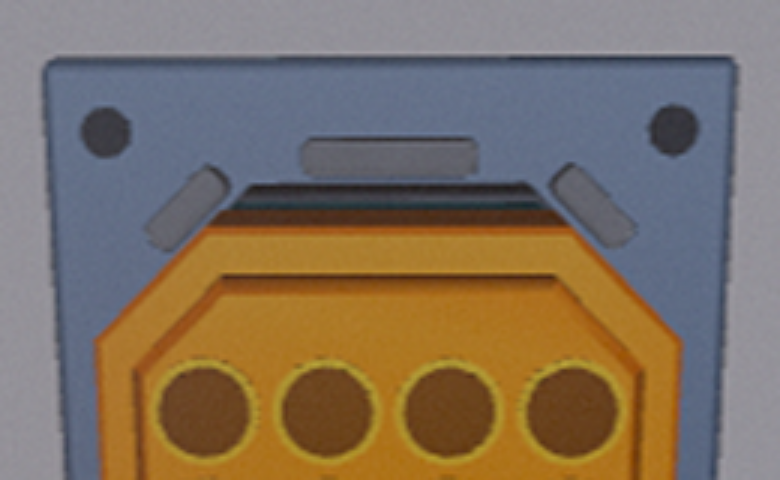

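Request:
drive_tool --linear '[[0, 0, 15], [14, 6, 17], [14, 5, 0], [0, 0, 0], [0, 0, 0]]' --dr '[[0, 0, 0], [0, 0, 0], [0, 0, 0], [0, 0, 0], [0, 0, 0]]' --hand '[78, 78, 50, 20, 0]'

```text
time: 18.42
position: [0.5115, 0.1165, 0.1028]
orientation: [[0.376, -0.927, -0.001], [-0.927, -0.376, 0.001], [-0.001, 0.0, -1.0]]
wrist_force: [-0.2, -0.6, 0.1]
finger_gap: 0.568
```

Request:
drive_tool --linear '[[0, 0, -5], [0, 0, -5], [0, 0, -3], [0, 0, -1], [0, 0, 0]]' --dr '[[0, 0, 0], [0, 0, 0], [0, 0, 0], [0, 0, 0], [0, 0, 0]]' --hand '[0, 0, 0, 0, 0]'

```text
time: 19.05
position: [0.512, 0.1166, 0.0886]
orientation: [[0.376, -0.927, -0.0], [-0.927, -0.376, 0.001], [-0.001, -0.0, -1.0]]
wrist_force: [-0.5, 0.9, 0.4]
finger_gap: 0.032
```

Request:
drive_tool --linear '[[0, 0, -1], [0, 0, -1], [0, 0, -1], [0, 0, 0]]' --dr '[[0, 0, 0], [0, 0, 0], [0, 0, 0], [0, 0, 0]]' --hand '[0, 0, 0, 0]'

```text
time: 19.55
position: [0.5122, 0.1167, 0.0867]
orientation: [[0.376, -0.927, 0.0], [-0.927, -0.376, 0.001], [-0.001, -0.001, -1.0]]
wrist_force: [-4.1, -0.6, 8.9]
finger_gap: 0.004
```

Contact at exactly 0.0867 (home value at the chamfered end). Now the other end.

Request:
drive_tool --linear '[[0, 0, 6], [-28, -11, 0], [-28, -12, 0], [0, 0, 0], [0, 0, -5]]' --dr '[[0, 0, 0], [0, 0, 0], [0, 0, 0], [0, 0, 0], [0, 0, 0]]' --hand '[0, 0, 0, 0, 0]'

```text
time: 20.18
position: [0.4573, 0.0939, 0.0875]
orientation: [[0.376, -0.927, 0.003], [-0.927, -0.376, 0.001], [-0.0, -0.003, -1.0]]
wrist_force: [-0.2, -0.1, -0.1]
finger_gap: 0.008
```

Request:
drive_tool --linear '[[0, 0, -1], [0, 0, 0], [0, 0, 0]]' --dr '[[0, 0, 0], [0, 0, 0], [0, 0, 0]]' --hand '[0, 0, 0]'

```text
time: 20.55
position: [0.4572, 0.0939, 0.0867]
orientation: [[0.376, -0.927, 0.001], [-0.927, -0.376, 0.001], [-0.001, -0.001, -1.0]]
wrist_force: [-3.6, -0.9, 8.8]
finger_gap: 0.009
```

Request:
drive_tool --linear '[[0, 0, 20], [0, 0, 40], [-30, -12, 40], [-30, -12, 20], [0, 0, 0]]' --dr '[[0, 0, 0], [0, 0, 0], [0, 0, 0], [0, 0, 0], [0, 0, 0]]' --hand '[0, 0, 0, 0, 0]'

```text
time: 21.18
position: [0.3971, 0.0695, 0.2081]
orientation: [[0.376, -0.927, 0.005], [-0.927, -0.376, 0.001], [0.001, -0.005, -1.0]]
wrist_force: [0.2, -0.0, 0.7]
finger_gap: 0.005
```

```bash
python3 snap.py pics/w17.png; python3 -c "
from h import *
crop('scene',(190,180,330,290),5.5,'pics/s17.png')"
```

```text
21.175 [0.3971 0.0695 0.2081] [ 0.2303 -0.0348  0.6839] 0.5074090562106929 -2.756482910450955
```

View pics/w17.png

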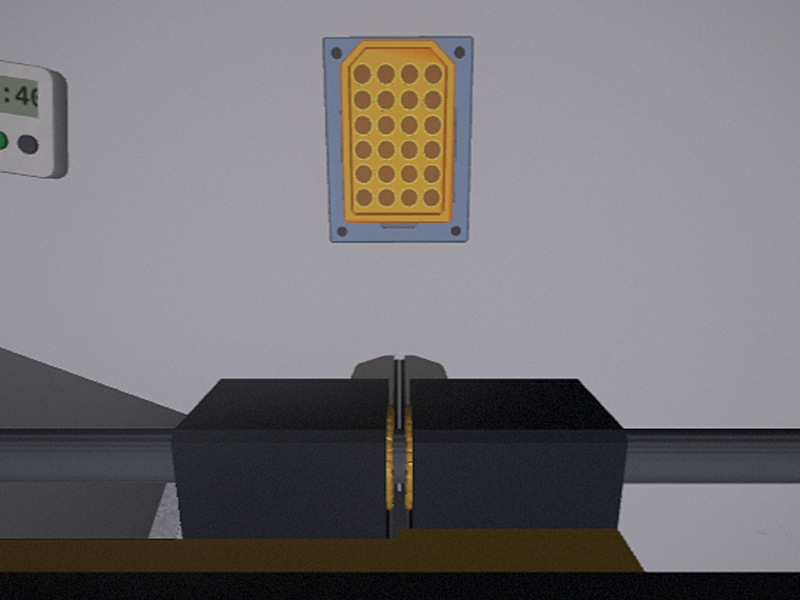

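View pics/s17.png

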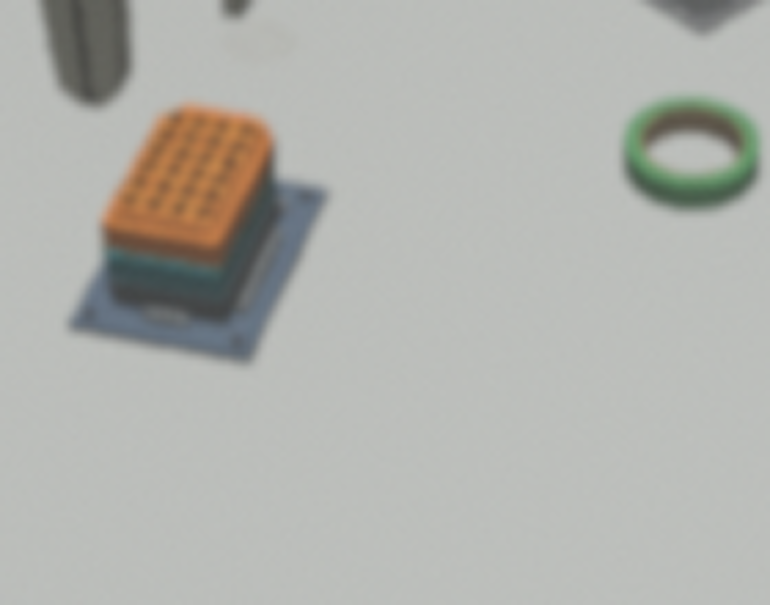

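The stack is square and level: the orange plate (in the wrist view, pixels 343–454, 40–222) sits centred over the nest with its chamfers on the nest's +x end. Contact height was the same at both ends of the orange plate. The robot is clear, so I'm handing in.

```bash
python3 -c "
from cell import *
print(sign_off())"
```

```text
the job is handed in; nothing more can be done
None
```

The teal plate is home on the grey plate, the orange plate is home on the teal one, and I handed the job in at about 21 s of the 67 s allowed. `sign_off` reports no verdict, so the result rests on the checks below.

- **Teal plate:** I gripped it lightly at 5 N, which centred it. I then slid it about 11 mm toward the square end and let go. Pressing with closed fingertips met its top at 48.7 mm near both ends; home is 48.5 mm.
- **Orange plate:** I gripped it across its width, carried it over and lowered it with no sign of catching on the way down. After release, pressing near both ends met its top at 67.7 mm; home is 67.5 mm. The last pictures show it square, chamfers over chamfers, with the robot clear of everything.
- **What went wrong:** My first turn toward the orange plate ran the last joint up against its range limit (-2.657 of -2.66) and tilted the tool. I turned back and used the half-turn grasp instead; nothing was touched.
- **What disagreed:** Camera fits came out about 1% small, so heights from the pictures read about 5 mm low. I relied on contact heights and on views from both ends instead.
- **Not measured:** I did not re-measure the bystanders. The arm did not go near the timer, tape roll or beaker.

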